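# Find the stamped crate and send it to the dispatch line

## Task

One of the two white crates standing against the steel stop rail is stamped underneath. Without gripping or lifting them, tip each crate away from you against the rail, to about 65 degrees so that its underside shows, and let it down flat again: first the left one, then the right one. Then push the stamped crate to the black dispatch line so that it stands flat with the line running under its middle, leave the other crate standing at the rail, and leave the jar, the gold tin and the label roll alone.

Things in the scene. Friction and masses are not known exactly. Their poses are not given: they have to be found in the camera images.
- stop_rail: fixed flat steel strip on the table, 30 mm (x) by 560 mm (y), only 6 mm high; its origin lies on the table at the middle of its near face (the face toward the robot); its x points away from the robot, square to the strip, y along it to the left. Both crates stand with their far side 2 to 6 mm in front of this face, square to it
- dispatch_line: flat black tape line on the table, 22 mm wide and 620 mm long, between the crates and the robot, without any height; origin at its middle, y along the line to the left, x across it, away from the robot
- crate_1: one of two outwardly identical empty white open-topped crates with grey hand-grip patches, 130 mm deep (x) by 170 mm wide (y) by 100 mm high, walls 5 mm thick, inner floor 10 mm above the table, about 0.45 kg; origin at the centre of its underside, z up, x toward the rail. They swap places from run to run
- crate_2: the other crate, the same in size and frame. Both have a weighted base (centre of mass about 17 mm above the underside), so a tipped crate falls back by itself when let go below about 70 degrees. About 4 N near the top of the near side starts the tipping; the far lower edge stays on the table at the rail, creeping back up to 15 mm as the crate tilts
- stamp (a point): centre of the black round stamp (ring of 89 mm outer diameter with two parallel bars in it), 4 mm above the lowest level of the underside, in the middle of the underside of the stamped crate; the other crate has a bare white underside. The crate whose origin is within a few mm of this point is the stamped one
- crate_1_near_edge (a point): middle of crate_1's lower edge on the robot's side, 65 mm from its origin along -x; it rises as the crate is tipped away from the robot
- crate_2_near_edge (a point): the same point of crate_2
- crate_1_far_edge (a point): middle of crate_1's lower edge on the rail's side, 65 mm from its origin along +x; it stays down while the crate is tipped
- crate_2_far_edge (a point): the same point of crate_2
- jar: bystander: translucent sample jar with an orange screw lid, 69 mm wide, 75 mm high, loose, origin under its centre; leave it alone
- gold_tin: bystander: closed plain gold tin, 66 mm wide, 22 mm high, loose, origin under its centre; leave it alone
- roll: bystander: white label roll, the one nearest the robot, right of the crates, 83 mm wide, 40 mm high, loose, origin under its centre; leave it alone

How it is judged:
On the way, in this order (a step that is already met when the one before it is completed fails the run):
1. the left crate is tipped up away from the robot by more than 57 degrees (1.0 rad) for 0.2 s, the right one standing flat (((y of crate_1 in the frame of crate_2 above 0 m and angle between crate_1's own z axis and vertical above 1 rad and height (world z) of crate_1_near_edge above 0.085 m and angle between crate_2's own z axis and vertical below 0.06 rad) or (y of crate_2 in the frame of crate_1 above 0 m and angle between crate_2's own z axis and vertical above 1 rad and height (world z) of crate_2_near_edge above 0.085 m and angle between crate_1's own z axis and vertical below 0.06 rad))), for 0.2 s.
2. then, with the left crate back down flat, the right crate is tipped in the same way (((y of crate_1 in the frame of crate_2 below 0 m and angle between crate_1's own z axis and vertical above 1 rad and height (world z) of crate_1_near_edge above 0.085 m and angle between crate_2's own z axis and vertical below 0.06 rad) or (y of crate_2 in the frame of crate_1 below 0 m and angle between crate_2's own z axis and vertical above 1 rad and height (world z) of crate_2_near_edge above 0.085 m and angle between crate_1's own z axis and vertical below 0.06 rad))), for 0.2 s.
At the end, for the whole second after the job is handed in: The stamped crate stands flat and still on the dispatch line, the line running under its middle (its centre within 30 mm of the line's centre line and over the line's length); the other crate stands flat within 60 mm of where it started (x of crate_1 in the frame of dispatch_line between -0.03 and 0.03 m and y of crate_1 in the frame of dispatch_line between -0.31 and 0.31 m and angle between each of crate_1, crate_2's own z axis and vertical below 0.06 rad and height (world z) of each of crate_1, crate_2 below 0.01 m and linear speed of crate_1 below 0.02 m/s and distance of crate_2 from where it was at the start of the episode below 0.06 m); the robot touches nothing.
It fails at once if a crate is lifted or carried: its far lower edge rises more than 30 mm, or it rises flat off the table by more than 12 mm (height (world z) of any of crate_1_far_edge, crate_2_far_edge above 0.03 m or (height (world z) of crate_1 above 0.012 m and angle between crate_1's own z axis and vertical below 0.08 rad) or (height (world z) of crate_2 above 0.012 m and angle between crate_2's own z axis and vertical below 0.08 rad)).
It fails at once if a crate is toppled over (tilted by more than 80 degrees) (angle between any of crate_1, crate_2's own z axis and vertical above 1.4 rad).
It fails at once if the unstamped crate is pushed away from the rail (more than 100 mm) (distance of crate_2_far_edge from where it was at the start of the episode above 0.1 m).
It fails at once if the jar, the gold tin or the label roll is moved by more than 20 mm (distance of any of jar, gold_tin, roll from where it was at the start of the episode above 0.02 m).
It also fails if it takes over 72 s, if anything falls off the work surface, if the arm or the gripper's body presses on something with over 40 N, if the wrist force passes 120 N, or if a joint passes its speed limit or range.

## Robot

A 7-joint arm with a two-finger parallel gripper is mounted at the origin on a cart in front of the work surface, level with it; the furniture and walls round the work are solid. World frame = base frame: x ahead of the robot, y to its left, z up, the work surface at z = 0. Lengths are in m, angles in rad, forces in N, time in s.
With the tool pointing down it reaches from about 0.4 to 0.85 m from the base axis. Payload 4.5 kg.
Tool frame: the origin (TCP) lies on the centre line of the jaws, within the pads' length; the fingertips stand 8 mm ahead of it and the grasp point (between the pads) lies 11 mm behind it; z points along the fingers, y is the direction in which the jaws open and shut (so a half turn about z gives the same grasp; the last joint's range is limited). The gripper opens to 85 mm and grips with 20 to 120 N. Pads are 22 mm wide; open, the fingers measure 114 mm over their backs; the gripper's body (76 mm by 85 mm) begins 54 mm behind the grasp point. The pads swing forward as they close: fully open they stand 13 mm farther back than shut.
Start: joints at [1.185, 0.689, -0.195, 1.565, 0.157, 0.902, -0.215], TCP at [0.255, -0.571, 0.239] pointing down, gripper open.
Joint ranges: [-3.01, 3.01], [-0.46, 2.08], [-1.47, 1.51], [0.13, 2.56], [-1, 4.14], [0.04, 2.09], [-2.66, 2.66]. Speed limits (rad/s): [2.57, 2.57, 3.14, 3.14, 3.14, 3.14, 3.14].

## Interface

Orientations are given as a unit quaternion [w, x, y, z].
In Python, from station import sensors, vision, workorder gives the robot as it stands. The module is installed in compiled form; this text tells all that it offers.
- The arm moves only by the tool arm_command, never from a script. Its argument "moves" is a list of rows, each a list of 3 entries, a list of its own where there are three numbers: the shift along the tool's x, y, z in mm, then the turn, a rotation vector about the tool's x, y, z in degrees, then the closure, from 0 (fully open) to 1 (shut). In form: [[[tx, ty, tz], [wx, wy, wz], jaw], ...]. A call has 1 to 12 rows; each row shifts and turns the commanded pose from where the row before left it, along the tool's axes as they then stand; what a row does not reach is not made up. A row lasts 1/8 s, in which the tool goes at most 62.5 mm and 10.7 degrees, less where a joint would pass 70% of its speed; a pose out of reach is approached as far as the arm can. A call with a gripper value outside its range is refused whole. The fingers move at their own pace and stop on an object; "force" is the grip in N (left out, the last holds). Time passes only in rows, so rows that do not move let the fingers close. It gives the time, the measured TCP pose, the force and the opening at its end, in the units of the state.
- sensors.read_state(): the state, without advancing time (a new reading comes with each control period).
- vision.get_image(name): name is "side" or "top"; returns a dict with "frame" (400x640x3 uint8, blue, green, red), "mtx" (3x3 intrinsics, pixels), "R" (3x3) and "t" (3): a world point X has camera coordinates R X + t. Camera axes: x right, y down, z forward; pixel columns grow to the right and rows downward; lengths in m; the calibration is good to about 2 mm. A picture is of the moment at which its call begins. There is no depth.
- workorder.finish_job(): hands the job in, once; it reports no verdict.
The state is a dict: "time": time; "joint_positions": joint angles; "joint_velocities": joint speeds; "joint_torque": joint torques, N m; "eef_pos": TCP position; "eef_rot": TCP orientation; "contact_force": force on the tool from outside, world axes, zero at the start; "ft_torque": the same for the moment, N m; "finger_gap": finger opening in m.
Only numpy, scipy, OpenCV 4.12 (cv2) and the standard library are available. Lean on these libraries where they do the work, as an engineer would, in place of code of your own. Each camera call takes 0.05 s, during which the arm holds its last target.

## Working session

There is one attempt and no reset: what is moved stays moved. The work goes in short steps, Python scripts to look and compute and a tool call to move; the robot and the scene stay as the last step left them, time stands still between calls to the robot, and variables do not carry over. Pictures are saved under pics/ and viewed, and the job is handed in when it is done.

Besides the shell and the picture viewer there is one more tool, called after ">>>" by a JSON object that holds its "api" and its "payload", one argument or row to a line. arm_command: Moves the arm, as the interface text tells. Its arguments: {"type":"object","properties":{"moves":{"type":"array","items":{"type":"array"}},"force":{"type":"number"}},"required":["moves"]}

```bash
mkdir -p pics
cat > h.py <<'E'
import numpy as np, cv2
from station import sensors, vision, workorder
def grab(n,f):
    d=vision.get_image(n); cv2.imwrite('pics/'+f,d['frame']); return d
def ray(d,u,v,z=0.0):
    K=np.array(d['mtx']);R=np.array(d['R']);t=np.array(d['t']).ravel()
    c=-R.T@t; r=R.T@np.linalg.inv(K)@np.array([u,v,1.0]); s=(z-c[2])/r[2]
    return c+s*r
def proj(d,X):
    p=np.array(d['mtx'])@(np.array(d['R'])@np.array(X,float)+np.array(d['t']).ravel()); return p[:2]/p[2]
E
python3 - <<'E'
from h import *
for n in('top','side'):
    d=grab(n,n+'0.png'); R=np.array(d['R']); print(n,np.round(-R.T@np.array(d['t']).ravel(),3),np.round(R[2],3))
s=sensors.read_state(); print(s)
E
```

```text
top [ 0.283 -0.033  1.457] [ 0.183  0.005 -0.983]
side [-0.087  1.003  0.67 ] [ 0.461 -0.757 -0.463]
{'time': 0.1, 'joint_positions': array([ 1.18479479,  0.68990374, -0.19450733,  1.56623851,  0.15726436,
        0.90251512, -0.21514539]), 'joint_velocities': array([-1.39981341e-03, -1.91121237e-03, -4.44215388e-04, -2.17438654e-03,
       -4.66103372e-04, -6.65393469e-04,  6.33155146e-05]), 'joint_torque': array([-3.45400702e-03, -5.40607882e+01, -1.27145246e+00, -1.58986562e+01,
        9.39880876e-03,  4.41976008e-03, -5.36757540e-06]), 'eef_pos': array([ 0.25446337, -0.57022347,  0.23856205]), 'eef_rot': array([-8.08373879e-04,  9.78051377e-01,  2.08362184e-01, -2.25834591e-04]), 'contact_force': array([-0.34755229,  0.6810273 ,  0.53754607]), 'ft_torque': array([ 0.0146764 , -0.03305284, -0.01819442]), 'finger_gap': 0.0849132754508139}
```

View pics/top0.png

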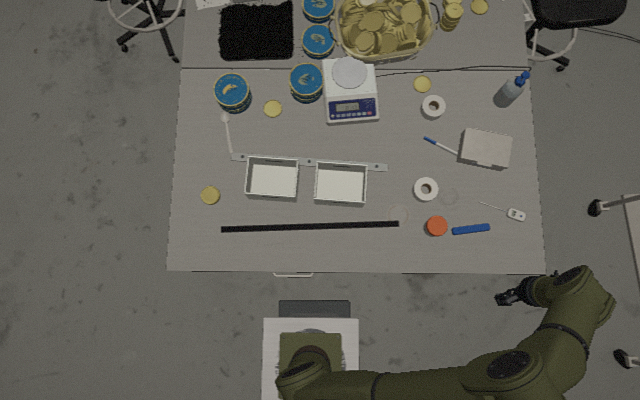

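View pics/side0.png

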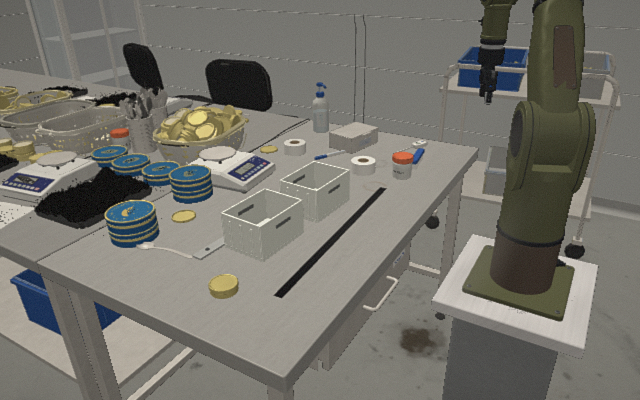

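The crates sit near (272,178) and (341,183) in the top view. The rail is just behind them at row ~160 and the line is at row ~227. The jar is at (437,226), the roll at (426,188) and the gold tin at (210,195).

Run:
```python
from h import *
d=grab('top','top1.png'); f=d['frame']
g=cv2.cvtColor(f,cv2.COLOR_BGR2GRAY)
c=f[140:250,190:480]; cv2.imwrite('pics/top1z.png',cv2.resize(c,None,fx=2.7,fy=2.7,interpolation=cv2.INTER_CUBIC))
s=grab('side','side1.png'); c=s['frame'][120:310,190:450]; cv2.imwrite('pics/side1z.png',cv2.resize(c,None,fx=3,fy=3,interpolation=cv2.INTER_CUBIC))
# line
m=((g<40)).astype(np.uint8); m[:210]=0; m[245:]=0; m[:,:200]=0; m[:,420:]=0
ys,xs=np.nonzero(m); P=np.array([ray(d,x,y)[:2] for x,y in zip(xs,ys)])
mu=P.mean(0); w,v=np.linalg.eigh(np.cov((P-mu).T)); a=v[:,1]*np.sign(v[1,1]); q=(P-mu)@a
print('line',mu,'dir',a,'len',np.ptp(q),'mid',mu+a*(q.max()+q.min())/2)
# crate insides/rims
m=((g>185)).astype(np.uint8); m[:150]=0;m[215:]=0;m[:,:235]=0;m[:,375:]=0
n,l,st,_=cv2.connectedComponentsWithStats(m)
for i in range(1,n):
    if st[i,4]>150: print(st[i])
print(g[140:215:1,272].tolist()); print(g[145:215:1,341].tolist()); print(g[180,240:306].tolist())
for u,v in((437,226),(426,188),(210,195)): print(ray(d,u,v,0.02))
```

```text
line [0.45592993 0.00747268] dir [-0.04099711  0.99915926] len 0.6099854179418056 mid [0.45595682 0.00681715]
[124, 121, 126, 122, 124, 123, 121, 126, 125, 118, 132, 124, 123, 122, 126, 131, 139, 154, 170, 99, 83, 62, 88, 88, 85, 118, 182, 180, 179, 177, 177, 178, 179, 177, 178, 181, 177, 179, 178, 177, 176, 177, 180, 175, 179, 179, 177, 179, 179, 177, 177, 177, 180, 177, 185, 153, 93, 53, 79, 88, 96, 130, 126, 125, 124, 125, 123, 125, 123, 124, 121, 130, 128, 125, 125]
[126, 126, 130, 121, 125, 125, 129, 125, 124, 127, 125, 124, 124, 125, 121, 131, 140, 147, 194, 104, 80, 41, 82, 92, 85, 96, 184, 186, 180, 182, 185, 183, 178, 182, 181, 183, 183, 181, 180, 181, 182, 181, 182, 179, 177, 182, 182, 180, 181, 180, 182, 180, 182, 180, 164, 195, 98, 63, 79, 88, 92, 117, 126, 121, 120, 125, 126, 127, 121, 123]
[125, 127, 123, 122, 125, 157, 163, 82, 82, 81, 86, 129, 170, 179, 178, 176, 177, 177, 179, 177, 176, 179, 179, 176, 178, 177, 180, 177, 177, 177, 174, 178, 176, 175, 179, 180, 178, 177, 179, 178, 178, 178, 175, 181, 177, 179, 177, 178, 177, 180, 181, 177, 180, 178, 177, 177, 162, 82, 88, 114, 125, 124, 123, 123, 126, 119]
[ 0.45755013 -0.43057576  0.02      ]
[ 0.59045451 -0.39796213  0.02      ]
[0.55987781 0.35460876 0.02      ]
```

View pics/top1z.png

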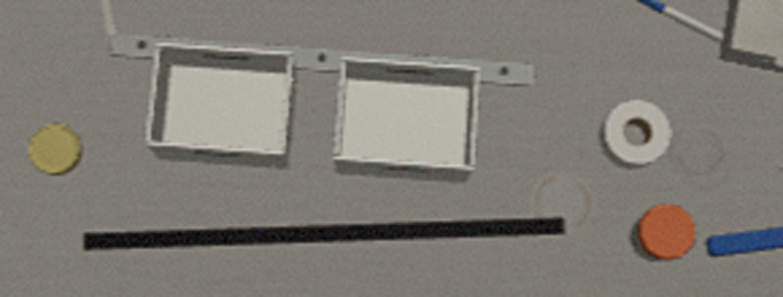

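View pics/side1z.png

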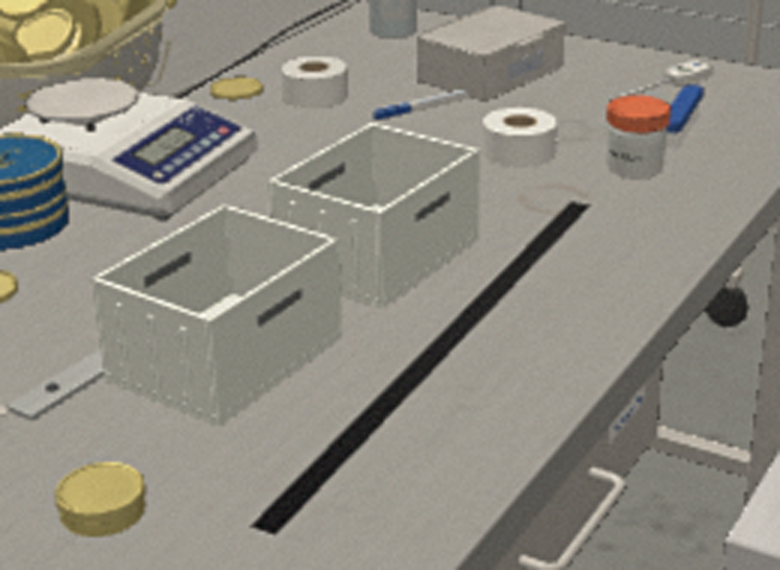

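Rim corners in the zoom: left crate (155,45), (293,53), (149,148), (287,155); right crate (342,58), (480,67), (334,160), (473,168). The rail's near face runs from (112,54) to (532,83).

Run:
```python
from h import *
d=vision.get_image('top')
R=lambda u,v,z: ray(d,u/2.7+190,v/2.7+140,z)
for n,C in (('L',[(155,45),(293,53),(149,148),(287,155)]),('R',[(342,58),(480,67),(334,160),(473,168)])):
    P=np.array([R(u,v,.1) for u,v in C]); print(n,P[:,:2].round(4).tolist(),'c',P.mean(0).round(4),
      'w',np.linalg.norm(P[0]-P[1]),np.linalg.norm(P[2]-P[3]),'d',np.linalg.norm(P[0]-P[2]),'yaw deg',np.degrees(np.arctan2(-(P[0]-P[1])[0],(P[0]-P[1])[1])))
a,b=R(112,54,.006),R(532,83,.006); print('rail',a,b,np.linalg.norm(a-b),np.degrees(np.arctan2(-(a-b)[0],(a-b)[1])))
```

```text
L [[0.676, 0.215], [0.667, 0.0439], [0.546, 0.2172], [0.5386, 0.0489]] c [0.6069 0.1313 0.1   ] w 0.17141907153059813 0.16844192816755638 d 0.1300480293289 yaw deg -3.0161080923393877
R [[0.661, -0.0168], [0.6508, -0.1871], [0.5328, -0.0083], [0.5243, -0.177]] c [ 0.5922 -0.0973  0.1   ] w 0.1705632078863078 0.16888557461907594 d 0.12848030162177504 yaw deg -3.4418753353921385
rail [0.69046628 0.28868593 0.006     ] [ 0.65503003 -0.26574338  0.006     ] 0.5555606131651575 -3.6570756473325443
```

>>> {"api": "arm_command", "payload": {
  "moves": [
    [[0,0,0],[0,0,9.2],1],
    [[0,0,0],[0,0,9.2],1],
    [[0,0,0],[0,0,9.2],1],
    [[20,-45,0],[0,0,0],1],
    [[20,-45,0],[0,0,0],1],
    [[20,-45,0],[0,0,0],1],
    [[20,-45,0],[0,0,0],1],
    [[20,-45,0],[0,0,0],1],
    [[20,-45,0],[0,0,0],1],
    [[20,-45,0],[0,0,0],1],
    [[20,-45,0],[0,0,0],1],
    [[20,-45,0],[0,0,0],1]
  ],
  "force": 40
}}

```text
time: 1.75
eef_pos: [0.4602, -0.1762, 0.2394]
eef_rot: [0.0, 1.0, -0.031, 0.0]
contact_force: [0.7, -0.8, -1.1]
finger_gap: -0.0004
```

>>> {"api": "arm_command", "payload": {
  "moves": [
    [[1,-45,0],[0,0,0],1],
    [[1,-45,0],[0,0,0],1],
    [[1,-45,0],[0,0,0],1],
    [[1,-45,0],[0,0,0],1],
    [[1,-45,0],[0,0,0],1],
    [[1,-45,0],[0,0,0],1],
    [[1,-45,0],[0,0,0],1],
    [[0,0,0],[0,8.3,0],1],
    [[0,0,0],[0,8.3,0],1],
    [[0,0,0],[0,8.4,0],1]
  ]
}}

```text
time: 3.0
eef_pos: [0.49, 0.131, 0.2432]
eef_rot: [0.018, 0.982, -0.026, 0.188]
contact_force: [1.8, -1.5, -0.1]
finger_gap: 0.0001
```

```bash
cat >> h.py <<'E'
from scipy.spatial.transform import Rotation as Ro
def st():
    s=sensors.read_state(); q=s['eef_rot']; return s,Ro.from_quat([q[1],q[2],q[3],q[0]]).as_matrix(),np.array(s['eef_pos'])
def corner():
    s,M,p=st(); return p+M@np.array([.011,0,.008])
def shift(dw):
    s,M,p=st(); return (M.T@np.array(dw)*1000).round(1)
E
python3 - <<'E'
from h import *
s,M,p=st(); print(p.round(4),s['time'],M.round(3).tolist(),s['joint_positions'].round(3),corner().round(4))
print(shift([0.525,.137,.085]-corner()))
E
```

```text
[0.49   0.131  0.2432] 3.0 [[0.928, -0.058, 0.369], [-0.045, -0.998, -0.045], [0.371, 0.025, -0.928]] [-0.717  0.47   0.338  2.251  0.387  0.128 -2.439] [0.5032 0.1302 0.2398]
[-37.4 -12.  151.5]
```

>>> {"api": "arm_command", "payload": {
  "moves": [
    [[0,0,0],[0,-6,0],1],
    [[0,0,0],[0,-6,0],1],
    [[0,0,0],[0,0,0],1]
  ]
}}

```text
time: 3.38
eef_pos: [0.494, 0.1307, 0.2438]
eef_rot: [0.014, 0.996, -0.03, 0.086]
contact_force: [-0.3, -0.9, 1.2]
finger_gap: -0.0002
```

Run:
```python
from h import *
s,M,p=st(); print(p.round(4),s['time'],M.round(3).tolist(),s['joint_positions'].round(3),corner().round(4))
print(shift([0.525,.137,.087]-corner()))
```

```text
[0.494  0.1307 0.2438] 3.375 [[0.983, -0.062, 0.17], [-0.057, -0.998, -0.034], [0.172, 0.023, -0.985]] [-0.384  0.48  -0.042  2.048  0.259  0.485 -2.273] [0.5062 0.1299 0.2378]
[ -7.8 -11.8 151.5]
```

>>> {"api": "arm_command", "payload": {
  "moves": [
    [[-2,-3,38],[0,0,0],1],
    [[-2,-3,38],[0,0,0],1],
    [[-2,-3,38],[0,0,0],1],
    [[-2,-3,38],[0,0,0],1],
    [[0,0,0],[0,0,0],1]
  ]
}}

```text
time: 4.0
eef_pos: [0.5077, 0.1377, 0.0898]
eef_rot: [0.017, 0.996, -0.028, 0.082]
contact_force: [-0.2, -0.5, -0.7]
finger_gap: 0.0001
```

Run:
```python
from h import *
s,M,p=st(); print(p.round(4),s['time'],M.round(3).tolist(),s['joint_positions'].round(3),corner().round(4),s['contact_force'])
d=grab('side','s2.png'); c=d['frame'][120:310,190:450]; cv2.imwrite('pics/s2z.png',cv2.resize(c,None,fx=3,fy=3))
# arc waypoints of the corner in world, then tool-frame increments
xr=.680; c0=corner(); ax=np.array([.998,-.061]); prev=c0
for th in (0,10,20,30,40,50,60,65):
    t=np.radians(th); x=-.006*np.tan(t)-.13*np.cos(t)+.085*np.sin(t); z=.13*np.sin(t)+.085*np.cos(t)
    w=np.array([xr+x*.998,.127-x*.061,z]); print(th,w.round(3),(M.T@(w-prev)*1000).round(1)); prev=w
```

```text
[0.5077 0.1377 0.0898] 4.0 [[0.985, -0.058, 0.163], [-0.052, -0.998, -0.038], [0.165, 0.029, -0.986]] [-0.474  0.788  0.097  2.131  0.338  0.095 -2.371] [0.5199 0.1368 0.0837] [-0.19289973 -0.49300826 -0.7002914 ]
0 [0.55  0.135 0.085] [29.1  0.2  5.2]
10 [0.566 0.134 0.106] [ 19.    0.7 -18.4]
20 [0.585 0.133 0.124] [ 21.8   0.6 -14.7]
30 [0.607 0.131 0.139] [ 23.8   0.5 -10.5]
40 [0.63  0.13  0.149] [24.9  0.4 -6. ]
50 [0.654 0.129 0.154] [25.   0.2 -1.4]
60 [0.678 0.127 0.155] [23.6  0.1  3.1]
65 [0.689 0.126 0.154] [10.6 -0.   3.1]
```

View pics/s2z.png

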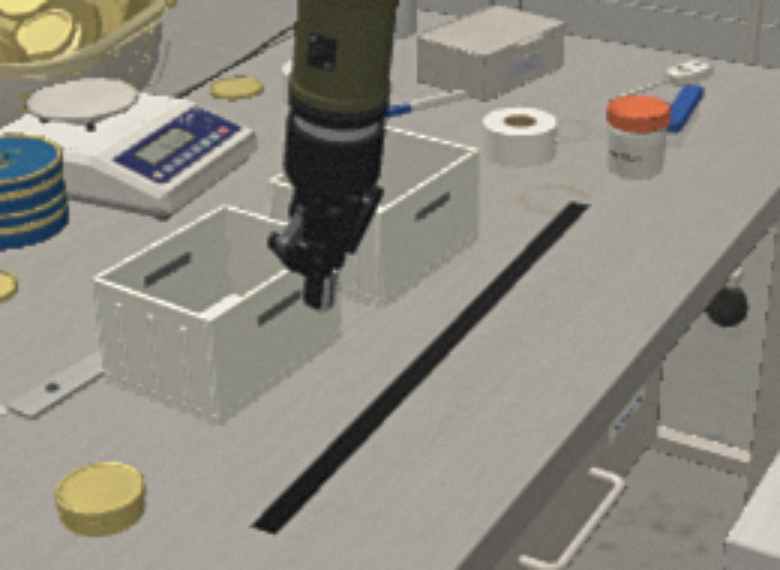

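>>> {"api": "arm_command", "payload": {
  "moves": [
    [[8,0,1],[0,0,0],1],
    [[7,0,1],[0,0,0],1],
    [[7,0,1],[0,0,0],1],
    [[7,0,1],[0,0,0],1],
    [[6.5,0,-6],[0,0,0],1],
    [[6.5,0,-6],[0,0,0],1],
    [[6.5,0,-6],[0,0,0],1],
    [[7,0,-5],[0,0,0],1],
    [[7,0,-5],[0,0,0],1],
    [[7.5,0,-5],[0,0,0],1]
  ]
}}

```text
time: 5.3
eef_pos: [0.5749, 0.1354, 0.1328]
eef_rot: [0.015, 0.996, -0.028, 0.085]
contact_force: [-2.2, 0.2, -1.3]
finger_gap: -0.0002
```

Run:
```python
from h import *
s,M,p=st(); print(p.round(4),s['time'],M.round(3).tolist(),s['joint_positions'].round(3),corner().round(4),s['contact_force'])
d=grab('side','s3.png'); c=d['frame'][120:310,190:450]; cv2.imwrite('pics/s3z.png',cv2.resize(c,None,fx=3,fy=3))
```

```text
[0.5749 0.1354 0.1328] 5.3 [[0.984, -0.059, 0.168], [-0.054, -0.998, -0.035], [0.169, 0.025, -0.985]] [-0.345  0.745 -0.024  1.925  0.328  0.343 -2.293] [0.587  0.1345 0.1267] [-2.23583104  0.1650029  -1.26987222]
```

View pics/s3z.png

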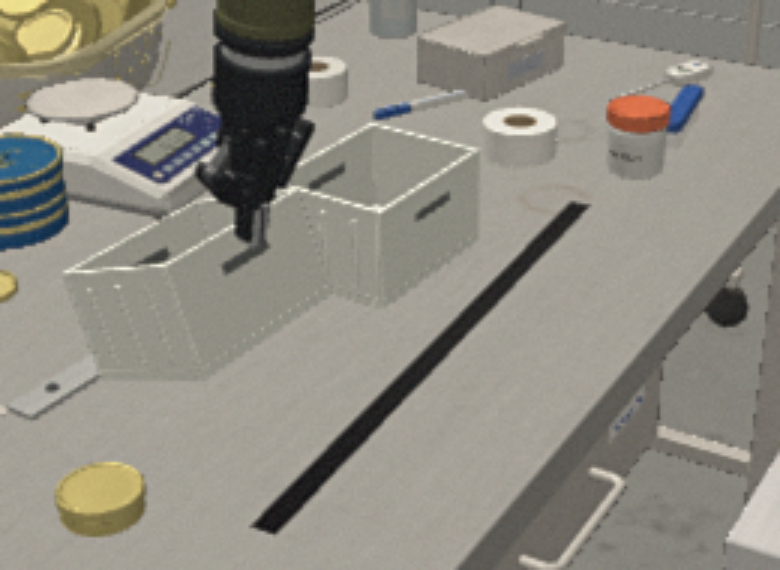

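The left crate is tipped about 20°, with the finger near the top of its near face (zoom 245,235). I'll continue along the arc.

>>> {"api": "arm_command", "payload": {
  "moves": [
    [[8,0,-3],[0,0,0],1],
    [[8,0,-3],[0,0,0],1],
    [[8,0,-3],[0,0,0],1],
    [[8,0,-2],[0,0,0],1],
    [[8,0,-2],[0,0,0],1],
    [[8,0,-2],[0,0,0],1],
    [[8,0,-0.5],[0,0,0],1],
    [[8,0,-0.5],[0,0,0],1],
    [[8,0,-0.5],[0,0,0],1]
  ]
}}

```text
time: 6.48
eef_pos: [0.6442, 0.1314, 0.1624]
eef_rot: [0.015, 0.996, -0.029, 0.086]
contact_force: [-1.9, -2.1, 6.8]
finger_gap: -0.0002
```

Run:
```python
from h import *
s,M,p=st(); print(p.round(4),s['time'],M.round(3).tolist(),s['joint_positions'].round(3),corner().round(4),s['contact_force'])
d=grab('side','s4.png'); c=d['frame'][100:290,190:450]; cv2.imwrite('pics/s4z.png',cv2.resize(c,None,fx=3,fy=3))
```

```text
[0.6442 0.1314 0.1624] 6.475 [[0.984, -0.06, 0.171], [-0.055, -0.998, -0.035], [0.172, 0.025, -0.985]] [-0.261  0.765 -0.095  1.705  0.301  0.542 -2.201] [0.6564 0.1306 0.1565] [-1.87354363 -2.07519312  6.84086672]
```

View pics/s4z.png

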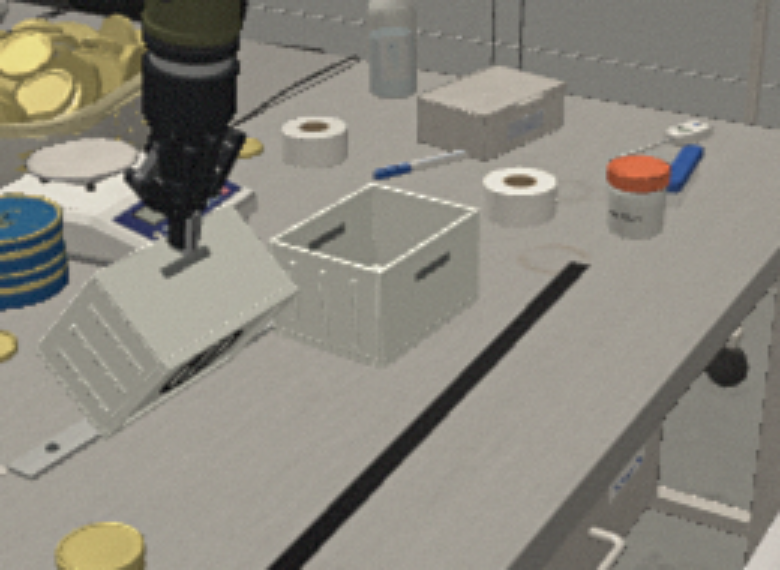

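The black stamp is already showing under the left crate, at about 50° of tilt. I'll go on to 65°.

>>> {"api": "arm_command", "payload": {
  "moves": [
    [[7,0,1],[0,0,0],1],
    [[7,0,1],[0,0,0],1],
    [[7,0,1.5],[0,0,0],1],
    [[6,0,1.5],[0,0,0],1],
    [[4,0,1],[0,0,0],1],
    [[0,0,0],[0,0,0],1]
  ]
}}

```text
time: 7.28
eef_pos: [0.6795, 0.1292, 0.1644]
eef_rot: [0.015, 0.995, -0.029, 0.09]
contact_force: [0.5, -2.9, 14.5]
finger_gap: -0.0001
```

Run:
```python
from h import *
s,M,p=st(); print(p.round(4),s['time'],corner().round(4),s['contact_force'])
d=grab('side','s5.png'); c=d['frame'][100:290,190:450]; cv2.imwrite('pics/s5z.png',cv2.resize(c,None,fx=3,fy=3))
```

```text
[0.6795 0.1292 0.1644] 7.275 [0.6918 0.1283 0.1585] [ 0.52523441 -2.93455633 14.45525924]
```

View pics/s5z.png

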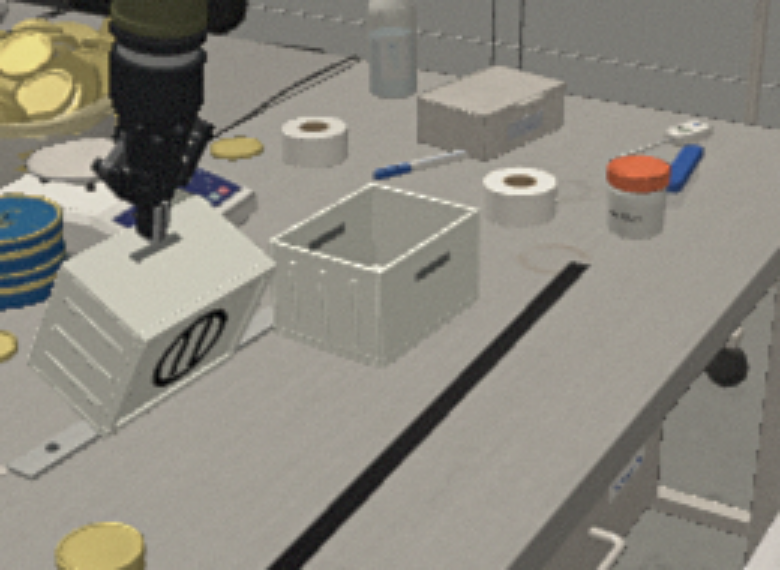

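The stamp ring with its two bars is clear at zoom (190,347), so the left crate is the stamped one. Next I'll measure the tilt from the crate's left side edges: near-left lower corner at (145,335), far-left lower corner at (110,430).

Run:
```python
from h import *
d=vision.get_image('side')
n=np.array([.061,.998,0]); p0=np.array([.607,.131,0])+.085*n
def R(u,v):
    K=np.array(d['mtx']);Rr=np.array(d['R']);t=np.array(d['t']).ravel(); c=-Rr.T@t
    r=Rr.T@np.linalg.inv(K)@np.array([u/3+190,v/3+100,1.]); return c+r*(n@(p0-c))/(n@r)
a=R(110,430); b=R(145,335); c=R(65,258); e=R(30,365)
print(a,b,c,e); 
v=b-a; print(np.linalg.norm(v),np.degrees(np.arctan2(v[2],-(v[0]*.998-v[1]*.061))))
v=c-b; print(np.linalg.norm(v),np.degrees(np.arctan2(v[0],v[2])))
v=c-e; print(np.linalg.norm(v),np.degrees(np.arctan2(v[2],-v[0])))
```

```text
[0.67231688 0.2121546  0.01018162] [0.61868882 0.21543247 0.11749711] [0.70006631 0.2104585  0.16512377] [0.76237185 0.20665024 0.04646087]
0.12001386987343392 63.40804222315315
0.09442105882263774 59.6614407865229
0.13407970360204194 62.29768572869174
```

>>> {"api": "arm_command", "payload": {
  "moves": [
    [[4,0,1],[0,0,0],1],
    [[0,0,0],[0,0,0],1],
    [[0,0,0],[0,0,0],1],
    [[-4,0,-1],[0,0,0],1],
    [[-6,0,-1.5],[0,0,0],1],
    [[-7,0,-1.5],[0,0,0],1],
    [[-8,0,-1.5],[0,0,0],1],
    [[-8,0,-1],[0,0,0],1],
    [[-8,0,-0.5],[0,0,0],1],
    [[-8,0,0.5],[0,0,0],1],
    [[-8,0,0.5],[0,0,0],1],
    [[-8,0,0.5],[0,0,0],1]
  ]
}}

```text
time: 8.88
eef_pos: [0.613, 0.1335, 0.1541]
eef_rot: [0.015, 0.996, -0.029, 0.085]
contact_force: [-1.5, -0.4, -0.8]
finger_gap: 0.0
```

Run:
```python
from h import *
s,M,p=st(); print(p.round(4),s['time'],corner().round(4),s['contact_force'])
d=grab('side','s6.png'); c=d['frame'][100:290,190:450]; cv2.imwrite('pics/s6z.png',cv2.resize(c,None,fx=3,fy=3))
```

```text
[0.613  0.1335 0.1541] 8.875 [0.6252 0.1326 0.1481] [-1.45509223 -0.38233484 -0.77137571]
```

View pics/s6z.png

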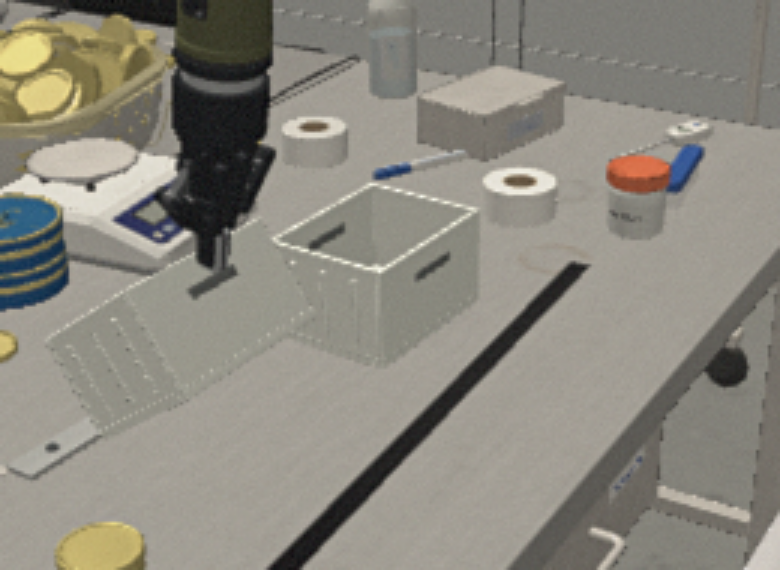

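>>> {"api": "arm_command", "payload": {
  "moves": [
    [[-8,0,2],[0,0,0],1],
    [[-8,0,3],[0,0,0],1],
    [[-8,0,3.5],[0,0,0],1],
    [[-8,0,4],[0,0,0],1],
    [[-7,0,4.5],[0,0,0],1],
    [[-7,0,5],[0,0,0],1],
    [[-7,0,5],[0,0,0],1],
    [[-6,0,5.5],[0,0,0],1],
    [[-6,0,6],[0,0,0],1],
    [[-6,0,6],[0,0,0],1],
    [[-10,0,3],[0,0,0],1],
    [[-20,0,0],[0,0,0],1]
  ]
}}

```text
time: 10.42
eef_pos: [0.523, 0.1385, 0.0902]
eef_rot: [0.014, 0.996, -0.028, 0.086]
contact_force: [0.5, 0.6, -0.6]
finger_gap: -0.0002
```

Run:
```python
from h import *
s,M,p=st(); print(p.round(4),s['time'],corner().round(4),s['contact_force'],s['joint_positions'].round(2))
d=grab('side','s7.png'); c=d['frame'][100:290,190:450]; cv2.imwrite('pics/s7z.png',cv2.resize(c,None,fx=3,fy=3))
```

```text
[0.523  0.1385 0.0902] 10.425 [0.5352 0.1377 0.0842] [ 0.53252494  0.62572881 -0.56057693] [-0.45  0.79  0.08  2.1   0.35  0.12 -2.37]
```

View pics/s7z.png

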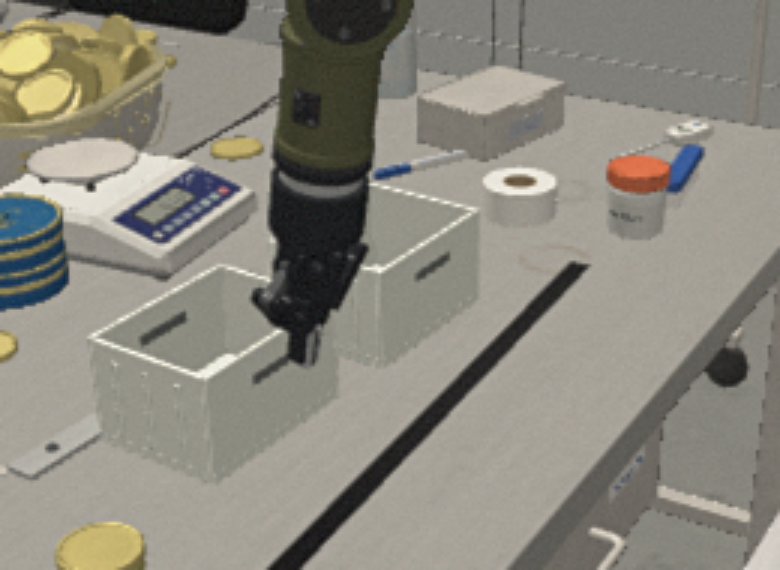

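>>> {"api": "arm_command", "payload": {
  "moves": [
    [[-20,0,-20],[0,0,0],1],
    [[-5,40,0],[0,-3,0],1],
    [[0,46,0],[0,-3,0],1],
    [[0,46,0],[0,0,0],1],
    [[0,46,0],[0,0,0],1],
    [[0,46,0],[0,0,0],1],
    [[0,0,0],[0,0,0],1]
  ]
}}

```text
time: 11.35
eef_pos: [0.481, -0.0895, 0.1116]
eef_rot: [0.015, 0.999, -0.034, 0.033]
contact_force: [-0.2, 1.6, 0.1]
finger_gap: 0.0
```

Run:
```python
from h import *
s,M,p=st(); print(p.round(4),s['time'],M.round(3).tolist(),corner().round(4),s['contact_force'],s['joint_positions'].round(2))
print(shift([.512,-.092,.086]-corner()))
d=grab('top','t7.png'); c=d['frame'][140:250,190:480]; cv2.imwrite('pics/t7z.png',cv2.resize(c,None,fx=2.7,fy=2.7,interpolation=cv2.INTER_CUBIC))
```

```text
[ 0.481  -0.0895  0.1116] 11.35 [[0.996, -0.068, 0.065], [-0.066, -0.997, -0.033], [0.067, 0.028, -0.997]] [ 0.4924 -0.0905  0.1044] [-0.21150407  1.62987057  0.05299349] [ 0.15  0.72 -0.12  2.15  0.49  0.23 -2.05]
[18.4 -0.4 19.7]
```

View pics/t7z.png

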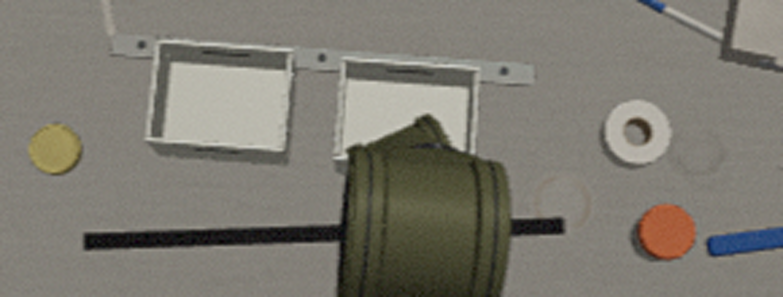

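The left crate is flat and the finger stands in front of the right crate.

>>> {"api": "arm_command", "payload": {
  "moves": [
    [[9,0,10],[0,0,0],1],
    [[9,0,10],[0,0,0],1],
    [[0,0,0],[0,0,0],1]
  ]
}}

```text
time: 11.78
eef_pos: [0.5006, -0.0844, 0.0917]
eef_rot: [0.013, 0.999, -0.028, 0.032]
contact_force: [0.5, -0.4, 0.1]
finger_gap: -0.0002
```

Run:
```python
from h import *
s,M,p=st(); print(p.round(4),s['time'],corner().round(4),s['contact_force'],s['joint_positions'].round(2))
xr=.666; c0=corner(); prev=c0
for th in (0,10,20,30,40,50,60,66):
    t=np.radians(th); x=-.006*np.tan(t)-.13*np.cos(t)+.085*np.sin(t); z=.13*np.sin(t)+.085*np.cos(t)
    w=np.array([xr+x*.998,-.101-x*.061,z]); print(th,w.round(3),(M.T@(w-prev)*1000).round(1)); prev=w
```

```text
[ 0.5006 -0.0844  0.0917] 11.775 [ 0.5121 -0.0852  0.0844] [ 0.51241767 -0.36647552  0.13252518] [ 0.13  0.77 -0.12  2.1   0.49  0.23 -2.05]
0 [ 0.536 -0.093  0.085] [24.5  6.4  1.1]
10 [ 0.552 -0.094  0.106] [ 17.    0.6 -20.2]
20 [ 0.571 -0.095  0.124] [ 20.2   0.5 -16.8]
30 [ 0.593 -0.097  0.139] [ 22.6   0.4 -12.8]
40 [ 0.616 -0.098  0.149] [24.2  0.3 -8.5]
50 [ 0.64  -0.099  0.154] [24.7  0.2 -3.9]
60 [ 0.664 -0.101  0.155] [23.8  0.1  0.7]
66 [ 0.677 -0.102  0.153] [12.9  0.   2.6]
```

>>> {"api": "arm_command", "payload": {
  "moves": [
    [[7,3,0.5],[0,0,0],1],
    [[6,2,0.5],[0,0,0],1],
    [[6,1,0],[0,0,0],1],
    [[6,0,0],[0,0,0],1],
    [[6,0,-6],[0,0,0],1],
    [[6,0,-7],[0,0,0],1],
    [[6,0,-7],[0,0,0],1],
    [[7,0,-6],[0,0,0],1],
    [[7,0,-6],[0,0,0],1],
    [[7,0,-5],[0,0,0],1],
    [[7.5,0,-4],[0,0,0],1],
    [[7.5,0,-4],[0,0,0],1]
  ]
}}

```text
time: 13.28
eef_pos: [0.5749, -0.0954, 0.1423]
eef_rot: [0.014, 0.999, -0.029, 0.032]
contact_force: [-5.3, -1.4, 4.4]
finger_gap: -0.0003
```

Run:
```python
from h import *
s,M,p=st(); print(p.round(4),s['time'],corner().round(4),s['contact_force'],s['joint_positions'].round(2))
d=grab('side','s8.png'); c=d['frame'][80:270,190:450]; cv2.imwrite('pics/s8z.png',cv2.resize(c,None,fx=3,fy=3))
```

```text
[ 0.5749 -0.0954  0.1423] 13.275 [ 0.5864 -0.0962  0.135 ] [-5.30724141 -1.40168728  4.35706183] [ 0.23  0.75 -0.26  1.85  0.41  0.54 -1.95]
```

View pics/s8z.png

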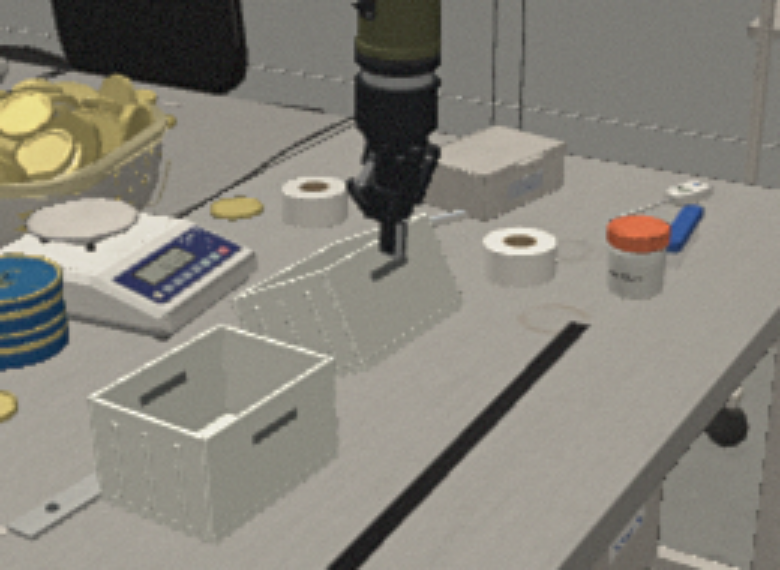

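>>> {"api": "arm_command", "payload": {
  "moves": [
    [[7,0,-3.5],[0,0,0],1],
    [[8,0,-3],[0,0,0],1],
    [[8,0,-3],[0,0,0],1],
    [[8,0,-2.5],[0,0,0],1],
    [[8,0,-1.5],[0,0,0],1],
    [[8,0,-1.5],[0,0,0],1],
    [[8,0,-1],[0,0,0],1],
    [[8,0,0],[0,0,0],1],
    [[8,0,0],[0,0,0],1],
    [[8,0,0.5],[0,0,0],1],
    [[6,0,1],[0,0,0],1],
    [[0,0,0],[0,0,0],1]
  ]
}}

```text
time: 14.82
eef_pos: [0.6632, -0.1001, 0.1644]
eef_rot: [0.014, 0.999, -0.029, 0.037]
contact_force: [-1.0, -2.4, 10.8]
finger_gap: 0.0001
```

Run:
```python
from h import *
s,M,p=st(); print(p.round(4),s['time'],corner().round(4),s['contact_force'],s['joint_positions'].round(2))
d=grab('side','s9.png'); c=d['frame'][80:270,190:450]; cv2.imwrite('pics/s9z.png',cv2.resize(c,None,fx=3,fy=3))
```

```text
[ 0.6632 -0.1001  0.1644] 14.825 [ 0.6747 -0.101   0.1572] [-1.01116254 -2.44067925 10.84323573] [ 0.23  0.82 -0.31  1.56  0.37  0.75 -1.87]
```

View pics/s9z.png

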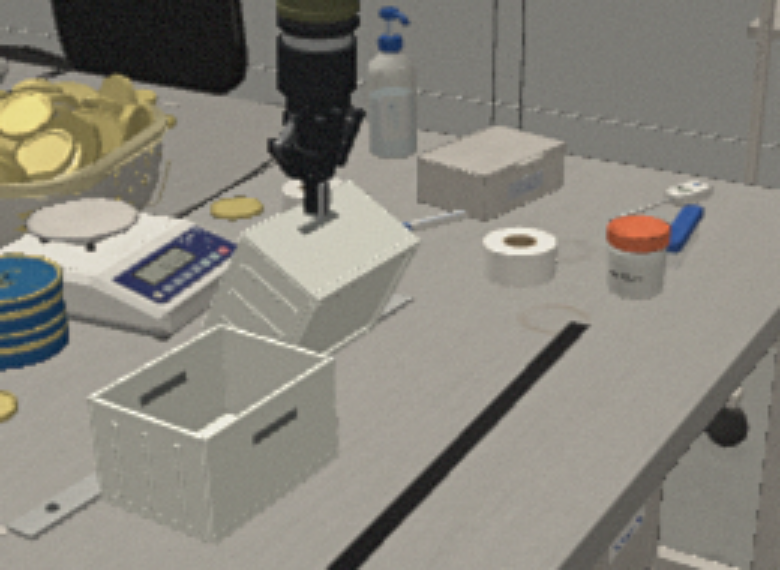

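The right crate's underside looks bare white (zoom 370,285). To check the tilt I'll use its near-left edge, from (322,300) to (246,236).

Run:
```python
from h import *
d=vision.get_image('side')
ax=np.array([.998,-.061,0]);n=np.array([.061,.998,0])
def R(u,v,p0):
    K=np.array(d['mtx']);Rr=np.array(d['R']);t=np.array(d['t']).ravel(); c=-Rr.T@t
    r=Rr.T@np.linalg.inv(K)@np.array([u/3+190,v/3+80,1.]); return c+r*(n@(p0-c))/(n@r)
p0=np.array([.592,-.097,0])
L=p0+.085*n; b=R(322,300,L); c=R(246,236,L); v=c-b
print(b,c,np.linalg.norm(v),np.degrees(np.arctan2(v@ax,v[2])))
Rr=p0-.085*n; a=R(418,240,Rr); v=a; print(a)
# tilt from near edge height and far edge at rail
print(np.degrees(np.arcsin(b[2]/.13)),np.degrees(np.arcsin(a[2]/.13)))
```

```text
[ 0.59794127 -0.01221622  0.11418383] [ 0.68331374 -0.01743438  0.15860675] 0.09637989372415565 62.55062470337978
[ 0.59426166 -0.18228516  0.11256004]
61.442424983103024 59.97950254924419
```

>>> {"api": "arm_command", "payload": {
  "moves": [
    [[5,0,1.5],[0,0,0],1],
    [[3,0,1],[0,0,0],1],
    [[0,0,0],[0,0,0],1],
    [[0,0,0],[0,0,0],1]
  ]
}}

```text
time: 15.42
eef_pos: [0.6723, -0.1008, 0.1636]
eef_rot: [0.014, 0.999, -0.03, 0.038]
contact_force: [0.1, -3.6, 12.9]
finger_gap: -0.0001
```

Run:
```python
from h import *
s,M,p=st(); print(p.round(4),s['time'],corner().round(4),s['contact_force'])
d=grab('side','s10.png'); c=d['frame'][80:270,190:450]; cv2.imwrite('pics/s10z.png',cv2.resize(c,None,fx=3,fy=3))
```

```text
[ 0.6723 -0.1008  0.1636] 15.425 [ 0.6839 -0.1016  0.1565] [ 0.10661361 -3.5729195  12.88829088]
```

View pics/s10z.png

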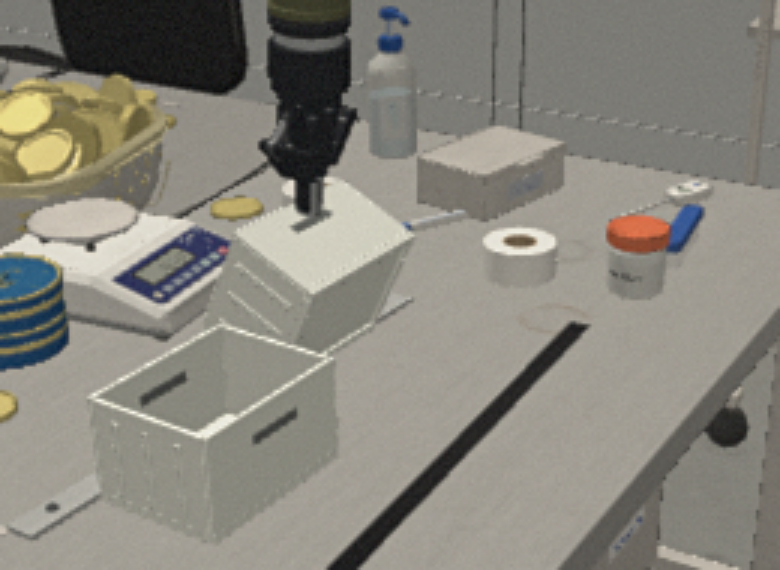

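The right crate is now at about 65° and its underside (zoom 360,285) is bare. I'll let it down.

>>> {"api": "arm_command", "payload": {
  "moves": [
    [[-4,0,-1.5],[0,0,0],1],
    [[-6,0,-1.5],[0,0,0],1],
    [[-7,0,-1.5],[0,0,0],1],
    [[-8,0,-0.5],[0,0,0],1],
    [[-8,0,0],[0,0,0],1],
    [[-8,0,1],[0,0,0],1],
    [[-8,0,1.5],[0,0,0],1],
    [[-8,0,2],[0,0,0],1],
    [[-8,0,2.5],[0,0,0],1],
    [[-8,0,3],[0,0,0],1],
    [[-8,0,3.5],[0,0,0],1],
    [[-8,0,4],[0,0,0],1]
  ]
}}

```text
time: 16.98
eef_pos: [0.5753, -0.0945, 0.1428]
eef_rot: [0.014, 0.999, -0.029, 0.029]
contact_force: [-14.6, -0.1, 23.5]
finger_gap: -0.0
```

>>> {"api": "arm_command", "payload": {
  "moves": [
    [[-8,0,4.5],[0,0,0],1],
    [[-7,0,5],[0,0,0],1],
    [[-7,0,5.5],[0,0,0],1],
    [[-7,0,5.5],[0,0,0],1],
    [[-6,0,5.5],[0,0,0],1],
    [[-6,0,6],[0,0,0],1],
    [[-6,0,6],[0,0,0],1],
    [[-6,0,6],[0,0,0],1],
    [[-6,0,6],[0,0,0],1],
    [[-10,0,2],[0,0,0],1],
    [[-20,0,0],[0,0,0],1]
  ]
}}

```text
time: 18.35
eef_pos: [0.4946, -0.0912, 0.0839]
eef_rot: [0.013, 0.999, -0.029, 0.033]
contact_force: [0.4, -0.3, -0.3]
finger_gap: 0.0003
```

Run:
```python
from h import *
s,M,p=st(); print(p.round(4),s['time'],corner().round(4),s['contact_force'],s['joint_positions'].round(2))
d=grab('side','s11.png'); c=d['frame'][80:270,190:450]; cv2.imwrite('pics/s11z.png',cv2.resize(c,None,fx=3,fy=3))
d=grab('top','t11.png'); c=d['frame'][140:250,190:480]; cv2.imwrite('pics/t11z.png',cv2.resize(c,None,fx=2.7,fy=2.7,interpolation=cv2.INTER_CUBIC))
```

```text
[ 0.4946 -0.0912  0.0839] 18.35 [ 0.5061 -0.0921  0.0766] [ 0.3771609  -0.33877222 -0.33844623] [ 0.14  0.79 -0.1   2.12  0.51  0.19 -2.06]
```

View pics/s11z.png

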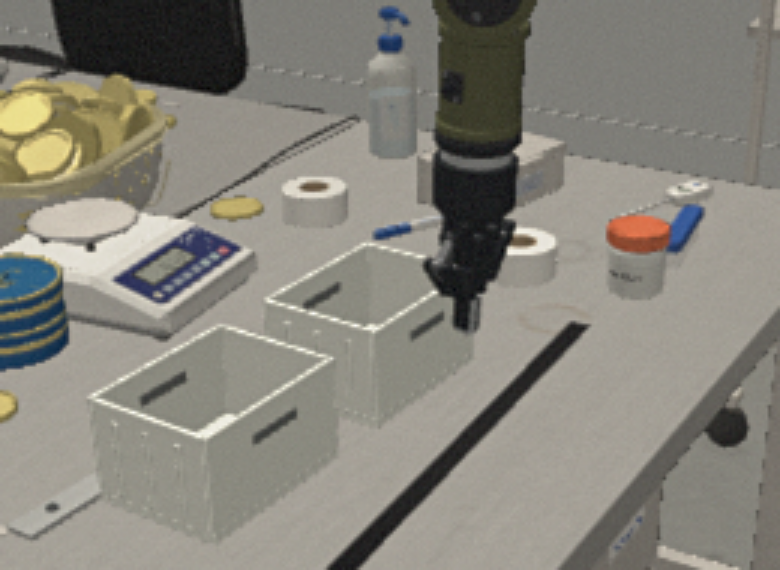

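View pics/t11z.png

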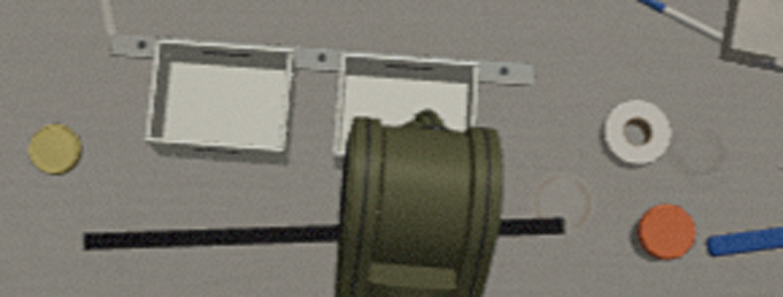

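Both crates are flat again, and the left one's rim corners in the top zoom are (155,41), (294,48), (148,141), (288,151). The left crate is stamped, so I'll push it from behind with the fingers open, which gives a wide, stable contact.

>>> {"api": "arm_command", "payload": {
  "moves": [
    [[0,0,-45],[0,0,0],1],
    [[0,0,-50],[0,-3.5,0],1],
    [[0,0,-45],[0,0,0],0],
    [[32,-38,0],[0,0,0],0],
    [[32,-38,0],[0,0,0],0],
    [[32,-38,0],[0,0,0],0],
    [[32,-38,0],[0,0,0],0],
    [[32,-38,0],[0,0,0],0],
    [[32,-38,0],[0,0,0],0],
    [[0,0,0],[0,0,0],0]
  ]
}}

```text
time: 19.7
eef_pos: [0.6944, 0.1341, 0.2183]
eef_rot: [0.01, 1.0, -0.027, 0.003]
contact_force: [-1.4, 0.0, -0.5]
finger_gap: 0.0856
```

Run:
```python
from h import *
s,M,p=st(); print(p.round(4),s['time'],M.round(3).tolist(),s['contact_force'],s['joint_positions'].round(2),s['finger_gap'])
print(shift([.705,.126,.046]-p))
d=grab('side','s12.png'); c=d['frame'][60:310,110:450]; cv2.imwrite('pics/s12z.png',cv2.resize(c,None,fx=2.3,fy=2.3))
d=grab('top','t12.png'); c=d['frame'][60:250,190:480]; cv2.imwrite('pics/t12z.png',cv2.resize(c,None,fx=2.7,fy=2.7,interpolation=cv2.INTER_CUBIC))
```

```text
[0.6944 0.1341 0.2183] 19.7 [[0.998, -0.055, 0.005], [-0.055, -0.998, -0.021], [0.006, 0.02, -1.0]] [-1.41750505  0.03818155 -0.50525206] [-0.11  0.84 -0.34  1.3   0.31  1.05 -2.12] 0.08559717550772077
[ 10.    4.  172.4]
```

View pics/s12z.png

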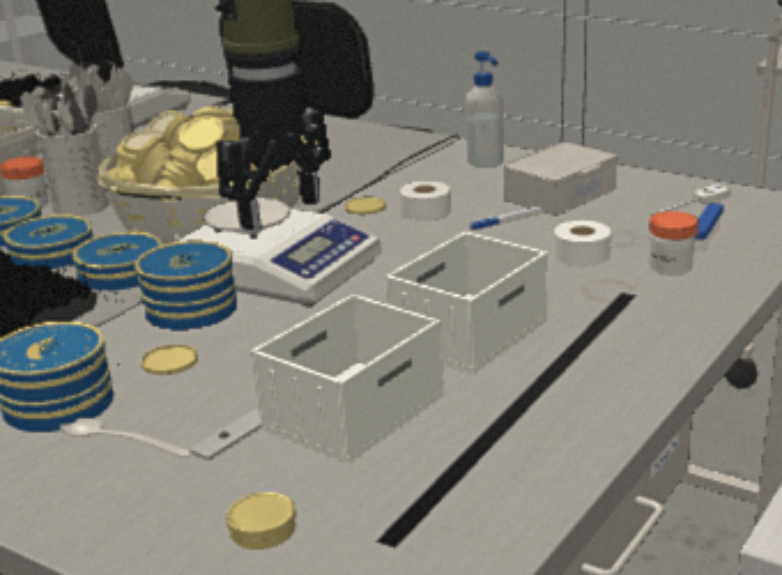

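View pics/t12z.png

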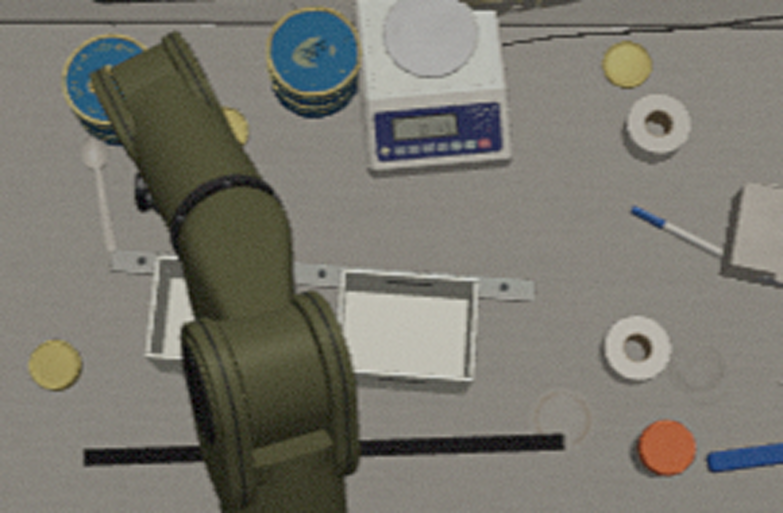

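>>> {"api": "arm_command", "payload": {
  "moves": [
    [[14,4,0],[0,0,0],0],
    [[0,0,45],[0,0,0],0],
    [[0,0,45],[0,0,0],0],
    [[0,0,45],[0,0,0],0],
    [[0,0,37],[0,0,0],0],
    [[0,0,0],[0,0,0],0]
  ]
}}

```text
time: 20.55
eef_pos: [0.7041, 0.1165, 0.0441]
eef_rot: [0.014, 0.999, -0.03, -0.002]
contact_force: [-0.5, -0.9, 0.0]
finger_gap: 0.0858
```

Run:
```python
from h import *
s,M,p=st(); print(p.round(4),s['time'],M.round(3).tolist(),s['contact_force'],s['joint_positions'].round(2),s['finger_gap'])
d=grab('side','s13.png'); c=d['frame'][60:310,110:450]; cv2.imwrite('pics/s13z.png',cv2.resize(c,None,fx=2.3,fy=2.3))
```

```text
[0.7041 0.1165 0.0441] 20.55 [[0.998, -0.06, -0.004], [-0.061, -0.998, -0.029], [-0.003, 0.029, -1.0]] [-0.49788979 -0.9277019   0.01832302] [-0.11  1.06 -0.28  1.37  0.39  0.79 -2.17] 0.08577751583337138
```

View pics/s13z.png

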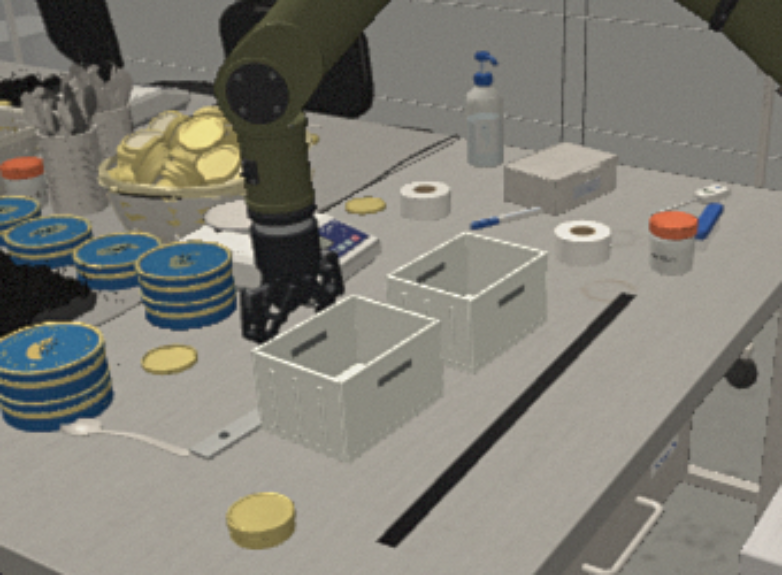

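The open fingers stand behind the left crate, clear of its rim. I'll centre them and push toward the line.

>>> {"api": "arm_command", "payload": {
  "moves": [
    [[0,-9,0],[0,0,0],0],
    [[-8,0,0],[0,0,0],0],
    [[-8,0,0],[0,0,0],0],
    [[-10,0,0],[0,0,0],0],
    [[-12,0,0],[0,0,0],0],
    [[-12,0,0],[0,0,0],0],
    [[-12,0,0],[0,0,0],0],
    [[-12,0,0],[0,0,0],0],
    [[-12,0,0],[0,0,0],0],
    [[-12,0,0],[0,0,0],0],
    [[-12,0,0],[0,0,0],0],
    [[-12,0,0],[0,0,0],0]
  ]
}}

```text
time: 22.1
eef_pos: [0.5856, 0.1354, 0.0466]
eef_rot: [0.013, 0.999, -0.03, 0.002]
contact_force: [4.0, -1.1, 1.6]
finger_gap: 0.0854
```

Run:
```python
from h import *
s,M,p=st(); print(p.round(4),s['time'],s['contact_force'])
d=grab('side','s14.png'); c=d['frame'][60:310,110:450]; cv2.imwrite('pics/s14z.png',cv2.resize(c,None,fx=2.3,fy=2.3))
d=grab('top','t14.png'); c=d['frame'][140:250,190:480]; cv2.imwrite('pics/t14z.png',cv2.resize(c,None,fx=2.7,fy=2.7,interpolation=cv2.INTER_CUBIC))
```

```text
[0.5856 0.1354 0.0466] 22.1 [ 3.95525401 -1.09291548  1.63486446]
```

View pics/s14z.png

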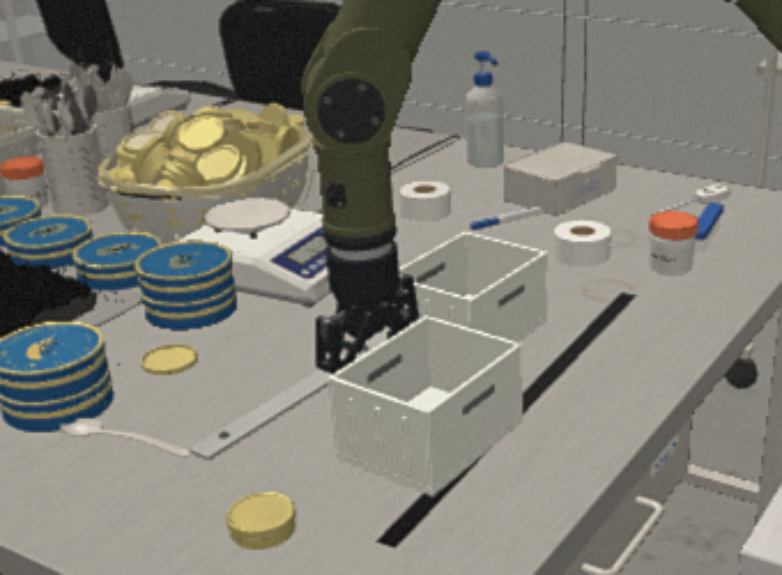

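View pics/t14z.png

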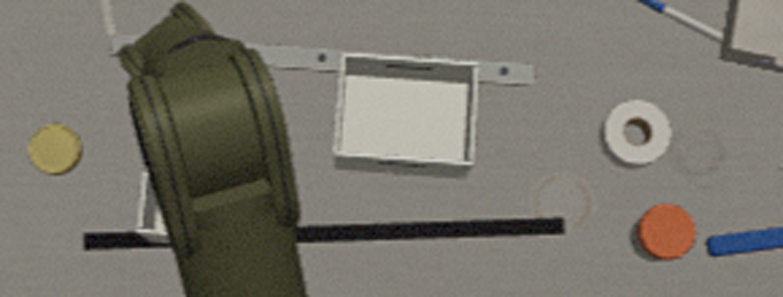

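Run:
```python
from h import *
d=vision.get_image('top'); e=vision.get_image('side')
print(ray(d,138/2.7+190,231/2.7+140,.1))
S=lambda u,v:ray(e,u/2.3+110,v/2.3+60,.1)
P=np.array([S(333,376),S(428,318),S(430,407),S(521,345)]); print(P.round(3).tolist(),P.mean(0))
```

```text
[0.44428342 0.22632127 0.1       ]
[[0.569, 0.218, 0.1], [0.556, 0.059, 0.1], [0.448, 0.221, 0.1], [0.432, 0.066, 0.1]] [0.50127543 0.14111429 0.1       ]
```

>>> {"api": "arm_command", "payload": {
  "moves": [
    [[-11,0,0],[0,0,0],0],
    [[-11,0,0],[0,0,0],0],
    [[-11,0,0],[0,0,0],0],
    [[-11,0,0],[0,0,0],0],
    [[-8,0,0],[0,0,0],0],
    [[0,0,0],[0,0,0],0],
    [[15,0,0],[0,0,0],0],
    [[15,0,0],[0,0,0],0],
    [[10,0,0],[0,0,0],0],
    [[0,0,-50],[0,0,0],0],
    [[0,0,-50],[0,0,0],0],
    [[0,0,-50],[0,0,0],0]
  ]
}}

```text
time: 23.8
eef_pos: [0.5725, 0.1399, 0.1973]
eef_rot: [0.013, 0.999, -0.029, 0.001]
contact_force: [0.2, 1.0, 0.2]
finger_gap: 0.0854
```

>>> {"api": "arm_command", "payload": {
  "moves": [
    [[0,0,-50],[0,0,0],0],
    [[0,45,-20],[0,0,0],0],
    [[0,50,0],[0,0,0],0],
    [[0,50,0],[0,0,0],0],
    [[0,50,0],[0,0,0],0],
    [[0,50,0],[0,0,0],0],
    [[0,50,0],[0,0,0],0],
    [[0,50,0],[0,0,0],0],
    [[0,50,0],[0,0,0],0],
    [[0,0,0],[0,0,0],0]
  ]
}}

```text
time: 25.05
eef_pos: [0.5474, -0.2585, 0.2754]
eef_rot: [0.014, 0.999, -0.034, 0.0]
contact_force: [-0.3, 0.7, -0.8]
finger_gap: 0.085
```

Run:
```python
from h import *
s,M,p=st(); print(p.round(4),s['time'],s['contact_force'],s['joint_positions'].round(2))
d=grab('side','s15.png'); c=d['frame'][60:310,110:450]; cv2.imwrite('pics/s15z.png',cv2.resize(c,None,fx=2.3,fy=2.3))
d=grab('top','t15.png'); c=d['frame'][140:250,190:480]; cv2.imwrite('pics/t15z.png',cv2.resize(c,None,fx=2.7,fy=2.7,interpolation=cv2.INTER_CUBIC))
```

```text
[ 0.5474 -0.2585  0.2754] 25.05 [-0.29449292  0.65596952 -0.80430283] [ 0.56  0.63 -0.37  1.59  0.3   0.97 -1.55]
```

View pics/s15z.png

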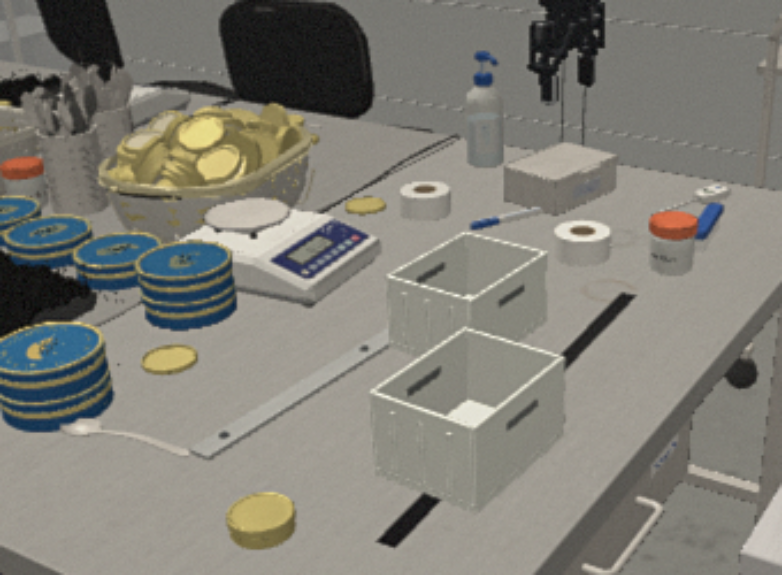

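View pics/t15z.png

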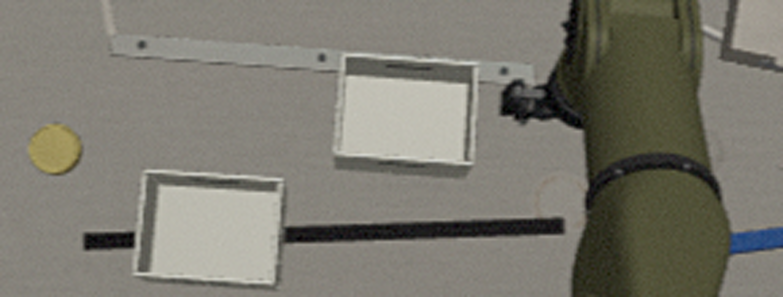

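The stamped crate stands across the line, with rim corners in the top zoom at (144,171), (284,179), (134,275), (278,286). Next I'll measure its offset from the line.

Run:
```python
from h import *
d=vision.get_image('top'); e=vision.get_image('side')
T=lambda u,v:ray(d,u/2.7+190,v/2.7+140,.1); S=lambda u,v:ray(e,u/2.3+110,v/2.3+60,.1)
l0=np.array([.456,.0068]); a=np.array([-.041,.999]); n=np.array([.999,.041])
for P in ([T(144,171),T(284,179),T(134,275),T(278,286)],[S(373,390),S(467,329),S(472,428),S(565,360)]):
    c=np.mean(P,0)[:2]; print(c.round(4),'across',((c-l0)@n).round(4),'along',((c-l0)@a).round(4))
c=np.mean([T(342,55),T(480,62),T(334,157),T(473,166)],0); print('other',c, np.linalg.norm(c[:2]-[.592,-.097]))
for z,u,v in ((.022,210,195),): print(ray(d,u,v,z))
```

```text
[0.4494 0.1399] across -0.0011 along 0.1333
[0.4468 0.1474] across -0.0034 along 0.1408
other [ 0.59632006 -0.09728748  0.1       ] 0.004329614780391137
[0.55949272 0.35406868 0.022     ]
```

```bash
python3 -c "
from h import *
print(workorder.finish_job()); print(sensors.read_state()['time'])"
```

```text
the job is handed in; nothing more can be done
None
the job is handed in; nothing more can be done
```

I tipped the left crate, then the right one, to about 65° against the rail and let each down flat. The stamp was under the left crate; the right one was bare. I pushed the left crate from behind with the fingers open until it stood across the dispatch line, cleared the arm away, and handed the job in after about 25 s of robot time.

**Tilt:** Part-way readings from the side view were about 60–63° for each crate. I then pushed each a few millimetres further and held it there. I did not measure the final tilt angles.

**Stamped crate:** It stands flat. Its centre is 1 mm off the line's centre line by the top view and 3 mm by the side view. Along the line it is about 0.13–0.14 m from the middle, where the two views differ by about 7 mm.

**Other crate:** It stands flat at the rail, about 4 mm from where it started.

**Bystanders:** The gold tin measured in place. The jar and the roll look unmoved in the side view, but the arm covered them in the last top view, so I did not measure them again.

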